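Set the whetstone in its sharpening base

ROBOT

A 6-joint arm with a two-finger parallel gripper is mounted at the origin on a cart in front of the work surface, level with it; the furniture and walls round the work are solid. World frame = base frame: x ahead of the robot, y to its left, z up, the work surface at z = 0. Lengths are in m, angles in rad, forces in N, time in s.
With the tool pointing down it reaches from about 0.4 to 0.925 m from the base axis. Payload 3.4 kg.
Tool frame: the origin (TCP) lies at the very end of the fingers, on their centre line; the grasp point (between the pads) lies grasp_offset behind it (grasp_offset is the distance from the TCP to the grasp point, in m); z points along the fingers, y is the line along which they close (so a half turn about z gives the same grasp; the last joint's range is limited). The gripper opens to 85 mm and grips with 20 to 120 N. Pads are 22 mm wide; open, the fingers measure 114 mm over their backs; the gripper's body (76 mm by 85 mm) begins 54 mm behind the grasp point. The pads swing forward as they close: fully open they stand 13 mm farther back than shut.
Start: joints at [1.23, 0.307, 1.506, -0, 1.328, -0.073], TCP at [0.152, 0.555, 0.21] pointing down, gripper open.
Joint ranges: [-3.12, 3.12], [-1.05, 2.28], [0.14, 2.33], [-1.42, 4.57], [0.1, 2.73], [-2.68, 2.68]. Speed limits (rad/s): [2.57, 2.57, 3.14, 3.14, 3.14, 3.14].

INTERFACE

Orientations are given as a unit quaternion [x, y, z, w].
In Python, from bench import * gives the robot as it stands.
- The arm moves only by the tool play_rows, never from a script. Its argument "rows" is text: rows parted by semicolons, each of 4 numbers parted by spaces: the shift along the tool's x, y, z in cm, then the turn about the tool's z in degrees. In form: tx ty tz roll; .... A call has exactly 10 rows; each row is the pose to reach, as a shift and turn from the pose commanded when the call began, along the tool's axes at that moment; what a row does not reach only later rows make up. A row lasts 1/12 s, in which the tool goes at most 41.7 mm and 7.16 degrees, less where a joint would pass 70% of its speed; a pose out of reach is approached as far as the arm can. A call with a gripper value outside its range is refused whole. "fingers" is the gripper's target within -1 to 1 (shut at 1, half-way at 0, fully open at -1), set as the call begins (left out, the last holds). The fingers move at their own pace and stop on an object; "squeeze" is the grip in N (left out, the last holds). Time passes only in rows, so rows that repeat a pose let the fingers close, or fill a call up. It gives the time, the measured TCP pose, the force, the opening and the grip force at its end, in the units of the state.
- get_obs(): the state, without advancing time (a new reading comes with each control period).
- camera(name): name is "side" or "top" or "wrist"; returns (picture, depth): 384x512x3 uint8, red, green, blue; 384x512 float32, m along the optical axis (not along the pixel's ray), 0 where there is no reading.
- get_calibration(name): a dict with "camera_matrix" (3x3 intrinsics, pixels), "pose" (4x4, takes a point from camera to world coordinates); the wrist camera has in their place "tool_from_camera" (4x4, takes a point from camera to tool coordinates, whose origin is the TCP and whose axes are the flange's). Camera axes: x right, y up, looking along -z (the intrinsics and any distortion apply to the point x, -y, -z); pixel columns grow to the right and rows downward; lengths in m; the calibration is good to about 2 mm. A picture is of the moment at which its call begins: read the wrist's pose just before it. get_calibration takes no time and is no camera call.
- sign_off(): hands the job in; it is judged then, once.
The state is a dict: "time": time; "qpos": joint angles; "qvel": joint speeds; "tau": joint torques, N m; "eef_pos": TCP position; "eef_rot": TCP orientation; "force": force on the tool from outside, world axes, zero at the start; "moment": the same for the moment, N m; "width": finger opening in m; "grasp_force": force on a finger pad.
Only numpy, scipy, OpenCV 4.12 (cv2) and the standard library are available. Lean on these libraries where they do the work, as an engineer would, in place of code of your own. Each camera call takes 0.05 s, during which the arm holds its last target. There are 200 camera calls.

TASK

Get the whetstone ready for sharpening: lift it out of the drying stand, lay it flat on the chopping board with its pale fine side up and let go of it; then take hold of it afresh and press it into the snug foam cutout of the bamboo base, pale side up, until it sits fully home and level at both ends, and let go. Leave the scissors, peeler, cup and lemon where they are.

Things in the scene. Friction and masses are not known exactly. Their poses are not given: they have to be found in the camera images.
- stone: Two-colour whetstone block, 150 x 50 x 26 mm (x, y, z), about 0.4 kg, loose. Origin at the centre of its grey coarse face; x along its length, z out of its pale fine face (at z = 26 mm). It starts on its -x end in the stand's pocket, +x end up, leaning back with the coarse face on the pocket's back; only the upper 60 mm of its length show. In the base either end may point either way.
- stone_end_a (a point): Point on the stone at the middle of the lower edge of its +x end: x = +75 mm, y = 0, z = 0 (on the coarse face).
- stone_end_b (a point): The same at the stone's -x end: x = -75 mm.
- stand: Drying stand, fixed: white drip tray 120 x 94 x 14 mm (x, y, z) carrying a slotted steel pocket. Origin under the tray's centre, z up.
- stand_pocket (a point): Centre of the pocket's mouth. The pocket leans 20 degrees from vertical towards the stand's +x. Inside it is 60 mm wide (along y), 31 mm across and 90 mm long down the slope; 3 mm sheet; rim 96 to 108 mm above the surface. The stone comes out up the slope.
- base: Sharpening base, fixed to the worktop: bamboo tray 214 x 116 mm (x, y), floor 8 mm thick, rim 8 mm wide, with a black foam insert 186 mm long; rim and foam reach up to z = 28 and 30 mm. Origin under its centre, z up, x lengthwise. The insert has play and lies up to 6 mm off centre along x, either way, tight on the tray's floor; this pose does not show it: look or feel for it.
- base_seat (a point): Point on the base's axis, 12 mm above its underside, level with the floor of the insert's cutout for the stone: there the stone's origin comes to lie if the insert is centred. The cutout, in the middle of the insert, is 153 x 53 mm, 18 mm deep, blue at the bottom; a seated stone stands 8 mm proud. A stone resting on the foam's top instead lies 18 mm too high.
- base_notch (a point): Middle of the finger notch in the base's +y long side (y = 45 mm, z = 8 mm); the -y side has one too. Foam (60 mm) and rim (72 mm) are cut away there, down to the bamboo. Elsewhere fingers have no room beside the stone. Springy beads in the cutout's walls squeeze the stone 0.7 mm a side: it goes home only when pushed, up to 25 N in all, less for each end in turn.
- board: Wooden chopping board lying flat on the cooktop, 200 x 300 x 22 mm (x, y, z), 0.84 kg, origin at the centre of its underside, its top at z = 22 mm. The stone is laid down on it.
- scissors: Kitchen scissors, 206 x 84 x 11 mm, lying near the base; origin under the centre.
- peeler: White-handled peeler, 170 x 25 x 18 mm, lying near the base; origin under the centre.
- grey_cup: Grey cup standing behind, 74 mm wide, 98 mm tall; origin under the centre.
- lemon: Lemon, 83 x 58 x 58 mm, behind the chopping board; origin at its underside.
Mind the look-alikes: they are no part of the job. Of the things that look like the stand, the larger one is meant.

How it is judged:
By the outcome, as a careful person would: the job done as asked, in the order asked, and still so for the second after the job is handed in, with the robot touching nothing.
It also fails if it takes over 64 s, if anything falls off the work surface, if the arm or the gripper's body presses on something with over 40 N, if the wrist force passes 120 N, or if a joint passes its speed limit or range.

## Working session

There is one attempt and no reset: what is moved stays moved. The work goes in short steps, Python scripts to look and compute and a tool call to move; the robot and the scene stay as the last step left them, time stands still between calls to the robot, and variables do not carry over. Pictures are saved under pics/ and viewed, at most 10 in all, crops included, and the job is handed in when it is done.

Besides the shell and the picture viewer there is one more tool, called after ">>>" as name(argument=value, ...) on one line, values as JSON. play_rows: Moves the arm, as the interface text tells. Its arguments: {"type":"object","properties":{"rows":{"type":"string"},"fingers":{"type":"number"},"squeeze":{"type":"number"}},"required":["rows"]}

```bash
ls; mkdir -p pics
cat > h.py <<'E'
from bench import *
import numpy as np, cv2
from scipy.spatial.transform import Rotation as R
def pose(cam,obs=None):
    c=get_calibration(cam); K=np.array(c["camera_matrix"])
    if cam!="wrist": return K,np.array(c["pose"])
    o=obs or get_obs(); T=np.eye(4); T[:3,:3]=R.from_quat(o["eef_rot"]).as_matrix(); T[:3,3]=o["eef_pos"]
    return K,T@np.array(c["tool_from_camera"])
def ray(K,T,u,v):
    d=np.linalg.inv(K)@np.array([u,v,1.]); d=T[:3,:3]@(d*[1,-1,-1]); return T[:3,3],d
def onplane(K,T,u,v,z):
    o,d=ray(K,T,u,v); return o+d*(z-o[2])/d[2]
def cloud(K,T,dep):
    v,u=np.mgrid[:dep.shape[0],:dep.shape[1]]
    P=np.stack([(u-K[0,2])/K[0,0]*dep,-(v-K[1,2])/K[1,1]*dep,-dep],-1)
    return P@T[:3,:3].T+T[:3,3]
def proj(K,T,p):
    q=T[:3,:3].T@(np.array(p)-T[:3,3]); q=q*[1,-1,-1]; q=K@q; return q[:2]/q[2]
def snap(cam,name):
    o=get_obs(); K,T=pose(cam,o); im,d=camera(cam)
    cv2.imwrite(f"pics/{name}.png",cv2.cvtColor(im,cv2.COLOR_RGB2BGR)); np.savez(f"pics/{name}.npz",im=im,d=d,K=K,T=T)
    return im,d,K,T
def load(n):
    z=np.load(f"pics/{n}.npz"); return z["im"],z["d"],z["K"],z["T"]
E
python3 - <<'E'
from h import *
print(get_obs())
a=[snap(c,c+"0") for c in("top","side","wrist")]
for x in a: print(x[2].round(1).tolist(),x[3].round(3).tolist())
print([k for k in get_calibration("top")])
im=np.vstack([np.hstack([a[0][0],a[1][0]])])
cv2.imwrite("pics/both.png",cv2.cvtColor(cv2.resize(im,(800,300),interpolation=cv2.INTER_AREA),cv2.COLOR_RGB2BGR))
E
```

```text
pics
{'time': 0.0, 'qpos': array([ 1.23050737e+00,  3.07567928e-01,  1.50765621e+00, -1.60165645e-05,
        1.32840439e+00, -7.34942425e-02]), 'qvel': array([ 1.40354112e-03, -1.61492911e-04, -1.34384812e-03,  3.64861527e-04,
       -7.08614063e-05,  5.55144175e-04]), 'tau': array([ 7.23777775e-04, -4.57545841e+01, -2.51916683e+01, -4.31409148e-07,
        1.34743075e-02,  2.22014108e-06]), 'eef_pos': array([0.1513745 , 0.55395677, 0.20949047]), 'eef_rot': array([ 1.33000094e-01,  9.91115502e-01, -9.97827859e-04, -2.01497475e-04]), 'force': array([-0.19353126, -0.39283572, -0.00209427]), 'moment': array([0.029391  , 0.04851494, 0.03908903]), 'grasp_force': 0.0, 'width': 0.0852360350708554}
[[394.6, 0.0, 251.9], [0.0, 394.6, 194.2], [0.0, 0.0, 1.0]] [[-0.006, 0.985, -0.173, 0.326], [-1.0, -0.01, -0.02, 0.002], [-0.022, 0.173, 0.985, 1.355], [0.0, 0.0, 0.0, 1.0]]
[[395.6, 0.0, 251.8], [0.0, 395.6, 192.5], [0.0, 0.0, 1.0]] [[0.984, 0.099, -0.15, 0.354], [-0.179, 0.454, -0.873, -1.214], [-0.018, 0.885, 0.464, 0.766], [0.0, 0.0, 0.0, 1.0]]
[[304.3, 0.0, 254.2], [0.0, 304.3, 193.9], [0.0, 0.0, 1.0]] [[0.263, -0.918, -0.297, 0.075], [0.965, 0.25, 0.082, 0.575], [-0.001, -0.308, 0.951, 0.372], [0.0, 0.0, 0.0, 1.0]]
['camera_matrix', 'pose']
```

View pics/top0.png

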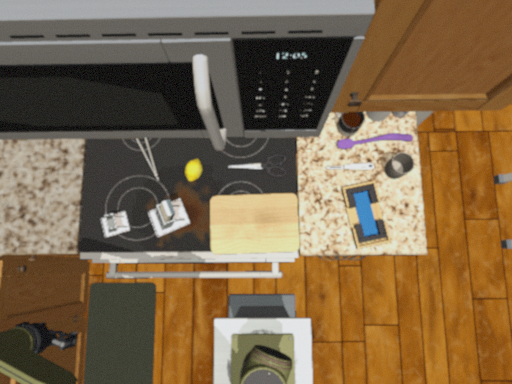

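View pics/side0.png

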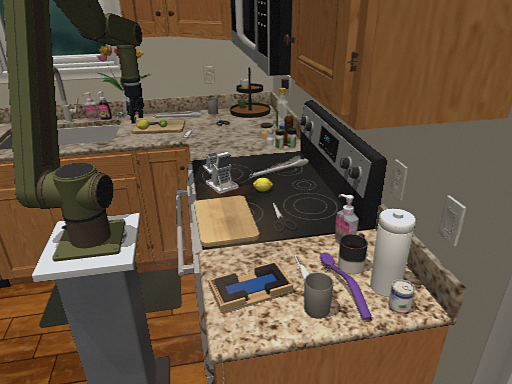

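Run:
```python
from h import *
im,d,K,T=load("top0"); P=cloud(K,T,d)
s,ds,Ks,Ts=load("side0"); Ps=cloud(Ks,Ts,ds)
def n(p): return p.round(3).tolist()
for nm,u,v in [("stand",168,215),("small",115,223),("board",255,222),("base",365,213),("lemon",193,169),("cup",398,165)]:
    print(nm,n(P[v,u]))
# tray of large stand / stone points above 0.09
m=(P[...,2]>.10)&(P[...,2]<.25)
for nm,(u0,u1,v0,v1) in {"stand":(145,192,195,240),"small":(98,132,208,240)}.items():
    Q=P[v0:v1,u0:u1].reshape(-1,3); C=im[v0:v1,u0:u1].reshape(-1,3)
    print(nm,"zmax",Q[:,2].max().round(3))
    for a,b in[(.004,.03),(.09,.12),(.12,.2)]:
        k=(Q[:,2]>a)&(Q[:,2]<b); 
        if k.sum()>3:
            r=cv2.minAreaRect(Q[k][:,:2].astype(np.float32)); print(a,b,k.sum(),np.round(r[0],3),np.round(r[1],3),round(r[2],1),C[k].mean(0).round())
# base: blue
hsv=cv2.cvtColor(im,cv2.COLOR_RGB2HSV)
mk=cv2.inRange(hsv,(95,120,80),(115,255,255)); mk[:, :330]=0; mk[:,400:]=0
p=np.array([onplane(K,T,u,v,.012)[:2] for v,u in np.argwhere(mk)],np.float32); print("blue",cv2.minAreaRect(p),n(P[mk>0].mean(0)))
# board
Q=P[185:262,205:305].reshape(-1,3); k=(Q[:,2]>.012)&(Q[:,2]<.035); print("board",k.sum(),cv2.minAreaRect(Q[k][:,:2].astype(np.float32)),Q[k][:,2].mean())
w,_,_,_=load("wrist0")
A=cv2.resize(im[185:250,90:200],(440,260),interpolation=cv2.INTER_CUBIC)
B=cv2.resize(im[145:255,320:420],(286,314),interpolation=cv2.INTER_CUBIC)
C=cv2.resize(s[145:205,180:260],(400,300),interpolation=cv2.INTER_CUBIC)
o=np.zeros((600,800,3),np.uint8); o[:260,:440]=A; o[:314,450:736]=B; o[270:570,:400]=C; o[320:590,410:770]=cv2.resize(w,(360,270),interpolation=cv2.INTER_AREA)
cv2.imwrite("pics/c1.png",o[...,::-1])
```

```text
stand [0.475, 0.286, 0.153]
small [0.468, 0.505, 0.002]
board [0.466, 0.02, 0.015]
base [0.494, -0.356, 0.009]
lemon [0.645, 0.229, 0.053]
cup [0.663, -0.482, 0.003]
stand zmax 1.355
0.004 0.03 214 [0.487 0.319] [0.135 0.157] 1.2 [177. 174. 171.]
0.09 0.12 114 [0.483 0.315] [0.073 0.037] 43.2 [167. 166. 158.]
0.12 0.2 185 [0.495 0.293] [0.05  0.038] 23.4 [178. 180. 175.]
small zmax 0.079
0.004 0.03 173 [0.459 0.504] [0.094 0.092] 14.6 [174. 174. 171.]
blue ((0.4941427707672119, -0.357280433177948), (0.15320995450019836, 0.052768222987651825), 11.514480590820312) [0.493, -0.356, 0.013]
board 5063 ((0.4617839753627777, 0.02460584044456482), (0.20043443143367767, 0.29964056611061096), 1.514793872833252) 0.01827174082191431
```

View pics/c1.png

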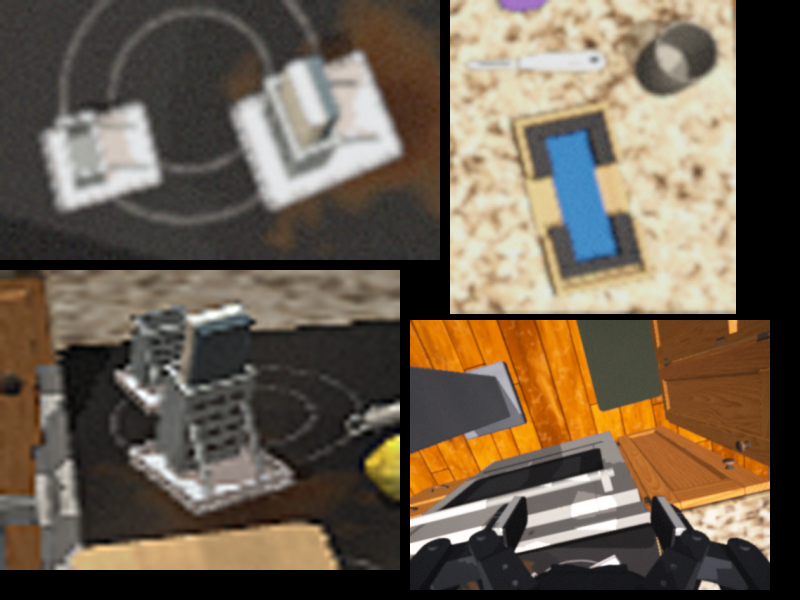

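Candidates for the stand: the large one at top (168,215), holding the two-colour stone, and the small empty one at (115,223). The crop confirms the large one. It leans to the image right, which is about world −y, with the pale face on the left. The base with the blue cutout is at (365,213) and the board at (255,222).

>>> play_rows(rows="-3 -1 -3 7;-7 -3 -6 14;-11 -5 -6 21;-15 -6 -6 28;-19 -8 -6 35;-23 -9.5 -6 42;-27 -11 -6 48;-31 -12.5 -6 51;-35 -14 -6 51;-38 -15.5 -6 51", fingers=-1)

```text
time: 0.98
eef_pos: [0.4685, 0.312, 0.2702]
eef_rot: [0.547, 0.837, 0.0, -0.0]
force: [0.3, 0.1, 0.2]
width: 0.0852
grasp_force: 0.0
```

Run:
```python
from h import *
import bench
print([x for x in dir(bench) if not x.startswith('_')], getattr(bench,'grasp_offset',None))
im,d,K,T=snap("wrist","w1"); o=get_obs(); print(o["eef_pos"],o["qpos"].round(2),R.from_quat(o["eef_rot"]).as_matrix().round(3).tolist())
P=cloud(K,T,d)
for a,b in[(.008,.02),(.10,.13),(.13,.2)]:
    k=(P[...,2]>a)&(P[...,2]<b)&(abs(P[...,0]-.49)<.12)&(abs(P[...,1]-.3)<.1); Q=P[k]
    if k.sum()>3: print(a,b,k.sum(),[np.round(x,3) for x in cv2.minAreaRect(Q[:,:2].astype(np.float32))],Q[:,2].max())
t,dt,Kt,Tt=load("top0"); Pt=cloud(Kt,Tt,dt); print("microwave pts",Pt[60,100],Pt[125,100],Pt[120,215])
```

```text
['IKError', 'camera', 'get_calibration', 'get_obs', 'grasp_offset', 'sign_off'] 0.0187
[0.47528933 0.30657877 0.26995474] [ 0.5   0.25  1.43 -0.01  1.45  0.1 ] [[-0.398, 0.918, 0.006], [0.918, 0.398, -0.005], [-0.007, 0.003, -1.0]]
0.008 0.02 522 [array([0.487, 0.32 ]), array([0.094, 0.119]), np.float64(23.346)] 0.019966332609929083
0.1 0.13 1335 [array([0.489, 0.313]), array([0.069, 0.03 ]), np.float64(21.551)] 0.12999777208955565
0.13 0.2 1968 [array([0.498, 0.292]), array([0.05 , 0.035]), np.float64(23.338)] 0.1621711260142018
microwave pts [0.59447389 0.21302921 0.87320361] [0.59222601 0.31000227 0.63289376] [0.54602937 0.07047142 0.77365062]
```

View pics/w1.png

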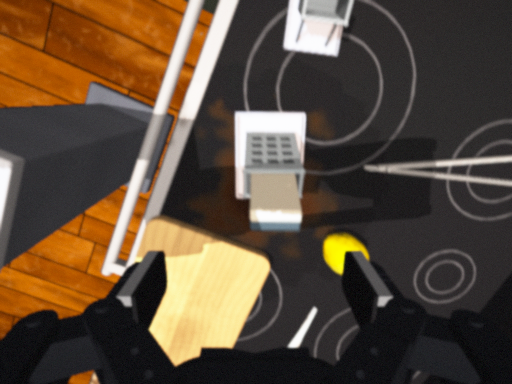

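The wrist view shows the stand tray at (270,155), with the stone protruding at (275,200). The tray measures 94 x 119 mm at 23.3°, centred on (0.487, 0.320), and the stone top is at 0.162 m. All of this fits the given sizes. Tool y is already along the stand's y.

>>> play_rows(rows="-1.8 1.4 0 0;-1.8 1.4 1 0;-1.8 1.4 4 0;-1.8 1.4 7 0;-1.8 1.4 10 0;-1.8 1.4 12 0;-1.8 1.4 14 0;-1.8 1.4 15.3 0;-1.8 1.4 15.3 0;-1.8 1.4 15.3 0")

```text
time: 1.87
eef_pos: [0.4854, 0.3027, 0.1163]
eef_rot: [0.546, 0.838, -0.001, -0.001]
force: [-0.5, -0.6, 0.2]
width: 0.0853
grasp_force: 0.0
```

Run:
```python
from h import *
im,d,K,T=snap("wrist","w2"); snap("side","s2"); o=get_obs(); print(o["eef_pos"],o["force"].round(1))
P=cloud(K,T,d); k=(P[...,2]>.12)&(P[...,2]<.2)&(abs(P[...,0]-.498)<.04)&(abs(P[...,1]-.294)<.05); print(k.sum(),cv2.minAreaRect(P[k][:,:2].astype(np.float32)))
```

```text
[0.48722887 0.30329613 0.11817107] [-0.2  0.  -0. ]
13212 ((0.5106760263442993, 0.3018267750740051), (0.08489195257425308, 0.04455956071615219), 30.568805694580078)
```

View pics/w2.png

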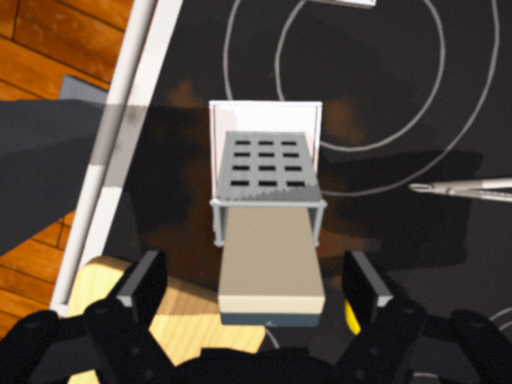

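The stone's top end is centred at about (271,300) and the fingers at 255, so I need to shift about 6 mm along tool y and 13 mm along −x.

>>> play_rows(rows="-1.3 0.6 0 0;-1.3 0.6 0.1 0;-1.3 0.6 0.1 0;-1.3 0.6 0.1 0;-1.3 0.6 0.1 0;-1.3 0.6 0.1 0;-1.3 0.6 0.1 0;-1.3 0.6 0.1 0;-1.3 0.6 0.1 0;-1.3 0.6 0.1 0")

```text
time: 2.8
eef_pos: [0.4977, 0.2931, 0.1164]
eef_rot: [0.547, 0.837, -0.0, -0.0]
force: [-0.1, 0.4, -0.3]
width: 0.0858
grasp_force: 0.0
```

Now at (0.498, 0.293), as wanted. Next I close the fingers.

>>> play_rows(rows="0 0 0 0;0 0 0 0;0 0 0 0;0 0 0 0;0 0 0 0;0 0 0 0;0 0 0 0;0 0 0 0;0 0 0 0;0 0 0 0", fingers=1, squeeze=45)

```text
time: 3.63
eef_pos: [0.4981, 0.2932, 0.1167]
eef_rot: [0.547, 0.837, 0.0, 0.0]
force: [0.9, -0.8, 4.2]
width: 0.0489
grasp_force: 47.9
```

>>> play_rows(rows="-0.3 0 -0.9 0;-0.7 0 -1.9 0;-1.0 0 -2.8 0;-1.4 0 -3.8 0;-1.7 0 -4.7 0;-2.1 0 -5.6 0;-2.4 0 -6.6 0;-2.7 0 -7.5 0;-3.1 0 -8.5 0;-3.4 0 -9.4 0")

```text
time: 4.47
eef_pos: [0.5119, 0.2613, 0.2116]
eef_rot: [0.547, 0.837, -0.0, 0.0]
force: [0.5, -0.1, -4.3]
width: 0.0492
grasp_force: 48.2
```

>>> play_rows(rows="-0.7 0 -2 0;-1.4 0 -4 0;-2.1 0 -6 0;-2.1 0 -6 0;-2.1 0 -6 0;-2.1 0 -6 0;-2.1 0 -6 0;-2.1 0 -6 0;-2.1 0 -6 0;-2.1 0 -6 0")

```text
time: 5.3
eef_pos: [0.5194, 0.2428, 0.2695]
eef_rot: [0.547, 0.837, -0.001, -0.001]
force: [0.8, 0.4, -4.4]
width: 0.0489
grasp_force: 48.3
```

Run:
```python
from h import *
o=get_obs(); print(o["eef_pos"],o["force"].round(1))
im,d,K,T=snap("wrist","w3"); s,ds,Ks,Ts=snap("side","s3")
u,v=proj(Ks,Ts,o["eef_pos"]).astype(int); print(u,v)
c=s[v-70:v+70,u-70:u+70]
c=cv2.resize(c,(400,400),interpolation=cv2.INTER_CUBIC); w=cv2.resize(im,(400,300),interpolation=cv2.INTER_AREA)
o=np.zeros((400,800,3),np.uint8);o[:,:400]=c;o[:300,400:]=w;cv2.imwrite("pics/c3.png",o[...,::-1])
```

```text
[0.51940978 0.24283245 0.26948789] [ 0.8  0.4 -4.4]
228 130
```

View pics/c3.png

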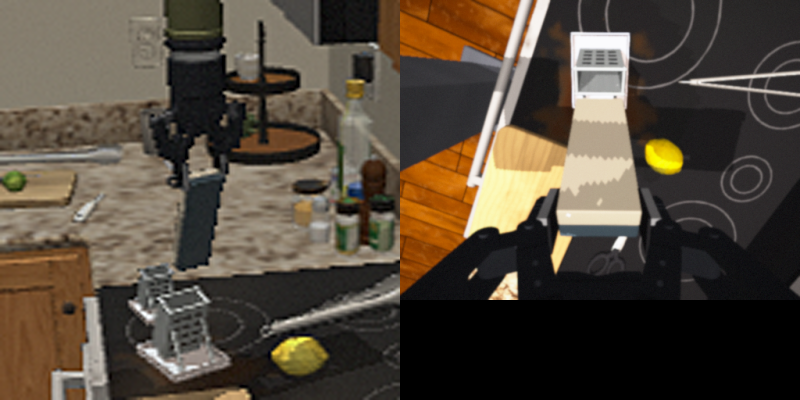

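The stone is held clear of the stand. In the side view it leans at (200,220), and the wrist view shows its pale face at (600,160). I carry it over the board.

>>> play_rows(rows="-1.5 -1.5 0 0;-3 -3.2 0 0;-5 -5.2 0 0;-7 -7.2 1 0;-9 -9.4 3 0;-11 -11.5 5.5 0;-12.5 -13 8 0;-13.4 -14 10.5 0;-13.4 -14 12 0;-13.4 -14 12 0")

```text
time: 6.23
eef_pos: [0.4423, 0.0628, 0.1476]
eef_rot: [0.547, 0.837, -0.002, -0.003]
force: [-0.8, 0.1, -3.2]
width: 0.049
grasp_force: 48.9
```

Run:
```python
from h import *
o=get_obs(); p=o["eef_pos"]; print(p,o["force"].round(1))
im,d,K,T=snap("wrist","w4"); P=cloud(K,T,d)
sx=np.array([.396,-.918,0]); sy=np.array([.918,.396,0])
Q=(P-p); a=Q@sx; b=Q@sy
k=(abs(b)<.02)&(P[...,2]>.04)&(P[...,2]<p[2]+.03)&(a<.02)&(a>-.08)
print(k.sum())
for z in np.arange(.04,p[2]+.04,.01):
    kk=k&(abs(P[...,2]-z)<.003); print(round(z,3),np.median(a[kk]).round(4) if kk.sum() else None)
# board top
kb=(abs(P[...,0]-.46)<.09)&(abs(P[...,1]+0.02)<.08)&(P[...,2]<.04); print("board z",np.median(P[kb][:,2]),kb.sum())
```

```text
[0.44228216 0.0628136  0.14761852] [-0.8  0.1 -3.2]
7847
0.04 None
0.05 -0.0557
0.06 -0.0528
0.07 -0.0491
0.08 -0.0456
0.09 -0.0419
0.1 -0.0382
0.11 -0.0345
0.12 -0.0308
0.13 -0.0272
0.14 -0.0235
0.15 -0.0198
0.16 -0.0161
0.17 -0.0125
0.18 -0.0098
board z 0.01981670499105903 8173
```

Lean is 20.2° and the board top reads 0.020. Lower until it touches.

>>> play_rows(rows="0 0 0.5 0;0 0 1 0;0 0 1.5 0;0 0 1.8 0;0 0 2 0;0 0 2.1 0;0 0 2.2 0;0 0 2.2 0;0 0 2.2 0;0 0 2.2 0", squeeze=30)

```text
time: 7.12
eef_pos: [0.4458, 0.0637, 0.1286]
eef_rot: [0.547, 0.837, 0.0, 0.0]
force: [-0.8, -0.4, -2.8]
width: 0.0491
grasp_force: 48.9
```

>>> play_rows(rows="-0.4 0 0.3 0;-1 0 0.5 0;-1.6 0 0.7 0;-2.1 0 1 0;-2.6 0 1.3 0;-3.1 0 1.6 0;-3.6 0 1.9 0;-4 0 2.2 0;-4 0 2.2 0;-4 0 2.2 0", fingers=1, squeeze=30)

```text
time: 7.95
eef_pos: [0.4657, 0.0244, 0.1092]
eef_rot: [0.546, 0.837, 0.0, 0.004]
force: [-0.8, -7.5, 14.4]
width: 0.0487
grasp_force: 53.8
```

```bash
cat > tilt.py <<'E'
from h import *
import sys
o=get_obs(); p=o["eef_pos"]; print(p,o["force"].round(1),o["moment"].round(2))
im,d,K,T=snap("wrist",sys.argv[1]); P=cloud(K,T,d)
sx=np.array([.396,-.918,0]); sy=np.array([.918,.396,0])
Q=(P-p); a=Q@sx; b=Q@sy
k=(abs(b)<.015)&(P[...,2]>.035)&(P[...,2]<p[2]+.05)&(a<.02)&(a>-.14)
A=np.c_[a[k],P[...,2][k]]; 
vx,vy,x0,y0=cv2.fitLine(A.astype(np.float32),cv2.DIST_HUBER,0,.01,.01).ravel()
print(k.sum(),"lean",np.degrees(np.arctan2(abs(vx),abs(vy))),"face z at tcp",y0-vy/vx*x0, "amin,z",A[A[:,0].argmin()])
E
python3 tilt.py w5
```

```text
[0.46572304 0.02439062 0.10916751] [-0.8 -7.5 14.4] [-0.97  0.36  0.1 ]
12182 lean 37.21647 face z at tcp 0.15982628 amin,z [-0.09324013  0.03606389]
```

>>> play_rows(rows="-0.4 0 0.2 0;-0.9 0 0.5 0;-1.3 0 0.9 0;-1.7 0 1.3 0;-2.1 0 1.7 0;-2.5 0 2.1 0;-2.8 0 2.5 0;-3.2 0 3 0;-3.2 0 3 0;-3.2 0 3 0")

```text
time: 8.83
eef_pos: [0.4797, -0.0054, 0.0788]
eef_rot: [0.546, 0.837, 0.001, 0.005]
force: [2.1, -8.3, 8.4]
width: 0.0491
grasp_force: 56.5
```

```bash
python3 tilt.py w6
```

```text
[ 0.47967982 -0.0054238   0.07880894] [ 2.1 -8.3  8.4] [-0.74 -0.03  0.09]
16271 lean 55.274364 face z at tcp 0.1272763 amin,z [-0.12261054  0.04078231]
```

>>> play_rows(rows="-0.3 0 0.5 0;-0.6 0 0.9 0;-0.8 0 1.4 0;-1.1 0 1.9 0;-1.3 0 2.4 0;-1.6 0 2.9 0;-1.8 0 3.4 0;-1.9 0 3.9 0;-1.9 0 3.9 0;-1.9 0 3.9 0")

```text
time: 9.72
eef_pos: [0.484, -0.0202, 0.0378]
eef_rot: [0.547, 0.837, 0.001, 0.001]
force: [2.6, -2.2, 1.9]
width: 0.0487
grasp_force: 57.2
```

```bash
python3 tilt.py w7
```

```text
[ 0.48402714 -0.02015078  0.0377536 ] [ 2.6 -2.2  1.9] [-0.01 -0.35 -0.23]
20099 lean 74.3813 face z at tcp 0.08524763 amin,z [-0.11780986  0.05121036]
```

>>> play_rows(rows="-0.1 0 0.3 0;-0.2 0 0.6 0;-0.3 0 0.9 0;-0.3 0 1.1 0;-0.3 0 1.2 0;-0.3 0 1.2 0;-0.3 0 1.2 0;-0.3 0 1.2 0;-0.3 0 1.2 0;-0.3 0 1.2 0")

```text
time: 10.6
eef_pos: [0.4833, -0.0222, 0.0254]
eef_rot: [0.547, 0.837, -0.0, -0.0]
force: [2.2, -3.5, 2.9]
width: 0.0493
grasp_force: 57.4
```

```bash
python3 tilt.py w8
python3 - <<'E'
from h import *
s,ds,Ks,Ts=snap("side","s8"); w=load("w8")[0]
u,v=proj(Ks,Ts,get_obs()["eef_pos"]).astype(int)
c=cv2.resize(s[v-50:v+30,u-50:u+50],(400,320),interpolation=cv2.INTER_CUBIC); o=np.zeros((320,800,3),np.uint8);o[:,:400]=c;o[:300,400:]=cv2.resize(w,(400,300));cv2.imwrite("pics/c8.png",o[...,::-1])
E
```

```text
[ 0.48326218 -0.02224845  0.02540141] [ 2.2 -3.5  2.9] [-0.03 -0.16 -0.12]
20977 lean 79.582565 face z at tcp 0.07273629 amin,z [-0.11490314  0.04997491]
```

View pics/c8.png

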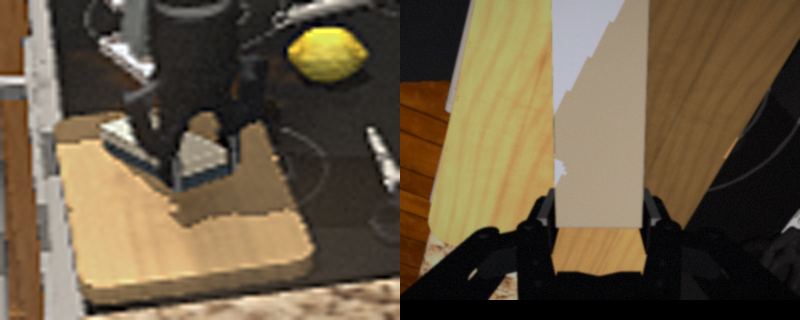

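The stone is pale side up. Its −x end rests on the board and its +x end is held about 2 cm high, lean 80°. I ease the fingers open so it settles, guided by the pads.

>>> play_rows(rows="0 0 0 0;0 0 0 0;0 0 0 0;0 0 0 0;0 0 0 0;0 0 0 0;0 0 0 0;0 0 0 0;0 0 0 0;0 0 0 0", fingers=-0.2, squeeze=20)

```text
time: 11.53
eef_pos: [0.4834, -0.0223, 0.0254]
eef_rot: [0.547, 0.837, -0.0, -0.0]
force: [0.3, 0.5, 0.1]
width: 0.0513
grasp_force: 0.0
```

```bash
python3 tilt.py w9; python3 -c "
from h import *
o=get_obs();print(o['width'],o['grasp_force'])"
```

```text
[ 0.48344547 -0.02232126  0.02540277] [0.3 0.5 0.1] [ 0.01 -0.    0.03]
17681 lean 89.9427 face z at tcp 0.0468046 amin,z [-0.11613776  0.0446819 ]
0.051048359986953284 0.0
```

>>> play_rows(rows="0 0 0 0;0 0 0 0;0 0 -1 0;0 0 -3 0;1 0 -6 0;2 0 -8 0;3 0 -9 0;4 0 -9 0;5 0 -9 0;5 0 -9 0", fingers=-1)

```text
time: 12.42
eef_pos: [0.4608, 0.0251, 0.1142]
eef_rot: [0.546, 0.838, -0.001, -0.002]
force: [-0.8, -1.1, -0.4]
width: 0.0854
grasp_force: 0.0
```

```bash
cat > flat.py <<'E'
from h import *
import sys
o=get_obs(); p=o["eef_pos"]; print(p)
im,d,K,T=snap("wrist",sys.argv[1]); P=cloud(K,T,d)
k=(P[...,2]>.038)&(P[...,2]<.058)&(abs(P[...,0]-.46)<.12)&(abs(P[...,1]-.02)<.14)
k=cv2.morphologyEx(k.astype(np.uint8),cv2.MORPH_OPEN,np.ones((5,5)))
n,l,s,c=cv2.connectedComponentsWithStats(k); i=1+s[1:,4].argmax(); Q=P[l==i]
r=cv2.minAreaRect(Q[:,:2].astype(np.float32)); print(r,Q[:,2].mean())
M=R.from_quat(o["eef_rot"]).as_matrix(); print("tool delta cm",100*M.T@(np.r_[r[0],p[2]]-p),"tooly ang",np.degrees(np.arctan2(M[1,1],M[0,1])))
E
python3 flat.py w10
```

```text
[0.46078661 0.02510588 0.11418861]
((0.45740410685539246, 0.03664051368832588), (0.05022905021905899, 0.14990529417991638), 23.398601531982422) 0.046774072903629685
tool delta cm [1.19189867 0.15576771 0.00207418] tooly ang 23.78938958385728
```

Stone measures 50 x 150 mm, flat at 0.047, at 23.4°. I go down and grasp its centre.

>>> play_rows(rows="1.2 0.2 1 0;1.2 0.2 3 0;1.2 0.2 5 0;1.2 0.2 7 0;1.2 0.2 8.2 0;1.2 0.2 8.8 0;1.2 0.2 8.9 0;1.2 0.2 8.9 0;1.2 0.2 8.9 0;1.2 0.2 8.9 0")

```text
time: 13.3
eef_pos: [0.4611, 0.0352, 0.027]
eef_rot: [0.547, 0.837, 0.0, 0.001]
force: [0.3, 0.4, -0.1]
width: 0.0852
grasp_force: 0.0
```

>>> play_rows(rows="0 0 0 0;0 0 0 0;0 0 0 0;0 0 0 0;0 0 0 0;0 0 0 0;0 0 0 0;0 0 0 0;0 0 0 0;0 0 0 0", fingers=1, squeeze=80)

```text
time: 14.13
eef_pos: [0.4606, 0.0353, 0.0268]
eef_rot: [0.547, 0.837, 0.0, 0.0]
force: [-1.4, -0.2, 5.3]
width: 0.0
grasp_force: 3.0
```

>>> play_rows(rows="0 0 -0.5 0;0 0 -2 0;0 0 -4 0;0 0 -6 0;0 0 -8 0;0 0 -10 0;0 0 -11 0;0 0 -11 0;0 0 -11 0;0 0 -11 0")

```text
time: 14.97
eef_pos: [0.4595, 0.0353, 0.1357]
eef_rot: [0.547, 0.837, -0.0, -0.001]
force: [-0.4, -0.2, -0.8]
width: -0.0002
grasp_force: 0.0
```

Run:
```python
from h import *
o=get_obs(); p=o["eef_pos"]; M=R.from_quat(o["eef_rot"]).as_matrix(); print(p,o["qpos"].round(2))
q=np.array([.494,-.357,p[2]]); print("to base, tool cm",100*M.T@(q-p),np.degrees(np.arctan2(M[1,1],M[0,1])))
im,d,K,T=load("top0")
# base bamboo outline & foam from top depth
P=cloud(K,T,d); k=(P[...,2]>.02)&(P[...,2]<.04)&(abs(P[...,0]-.494)<.14)&(abs(P[...,1]+.357)<.1)
print(k.sum(),cv2.minAreaRect(P[k][:,:2].astype(np.float32)))
```

```text
[0.45949233 0.03527166 0.13567725] [-0.02  0.23  1.84  0.    1.08 -0.43]
to base, tool cm [-3.73030467e+01 -1.26159035e+01 -6.53697462e-03] 23.71287222645286
1072 ((0.5052205920219421, -0.3843182921409607), (0.23360633850097656, 0.18387529253959656), 11.281778335571289)
```

The fingers shut on nothing, so I look.

```bash
python3 flat.py w11
python3 - <<'E'
from h import *
s,ds,Ks,Ts=snap("side","s11"); w=load("w11")[0]
c=cv2.resize(s[170:260,170:290],(400,300),interpolation=cv2.INTER_CUBIC); o=np.zeros((300,800,3),np.uint8);o[:,:400]=c;o[:300,400:]=cv2.resize(w,(400,300));cv2.imwrite("pics/c11.png",o[...,::-1])
E
```

```text
[0.45949233 0.03527166 0.13567725]
((0.4537816047668457, 0.04523458331823349), (0.05009497329592705, 0.13133488595485687), 23.37687873840332) 0.04676408370036826
tool delta cm [ 1.14183605e+00 -1.22196042e-01  8.94539639e-04] tooly ang 23.71287222645286
```

View pics/c11.png

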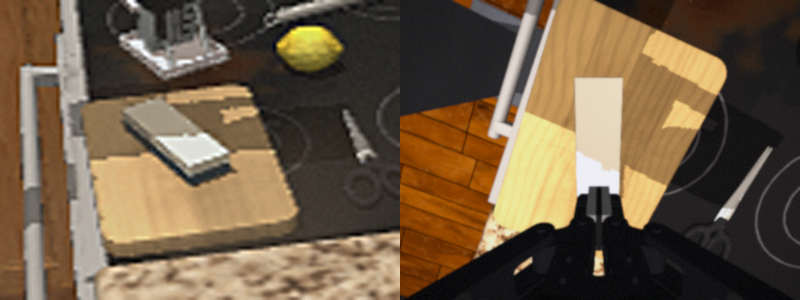

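Run:
```python
from h import *
for n in("w11","w10"):
    im,d,K,T=load(n); P=cloud(np.array(K),np.eye(4),d)
    Tt=np.array(get_calibration("wrist")["tool_from_camera"]); Q=P@Tt[:3,:3].T+Tt[:3,3]
    k=(abs(Q[...,0])<.03)&(abs(Q[...,1])<.06)&(Q[...,2]>-.06)&(Q[...,2]<.02)&(d>0)
    q=Q[k]; print(n,k.sum()); 
    for y0 in np.arange(-.06,.06,.01):
        s=q[(q[:,1]>=y0)&(q[:,1]<y0+.01)]
        if len(s)>20: print(round(y0,2),np.percentile(s[:,2],[50,90,99]).round(3),np.percentile(s[:,0],[1,99]).round(3))
s,ds,Ks,Ts=load("s11"); o=get_obs()["eef_pos"]; print(proj(Ks,Ts,o))
```

```text
w11 2388
-0.02 [-0.041 -0.031 -0.027] [0.006 0.009]
-0.01 [-0.048 -0.031 -0.025] [-0.01   0.012]
0.0 [-0.046 -0.03  -0.025] [-0.009  0.012]
0.01 [-0.041 -0.032 -0.027] [0.006 0.008]
w10 3284
-0.06 [-0.051 -0.043 -0.04 ] [0.006 0.008]
-0.05 [-0.049 -0.038 -0.034] [-0.011  0.012]
0.04 [-0.049 -0.038 -0.034] [-0.011  0.012]
0.05 [-0.052 -0.043 -0.04 ] [0.006 0.008]
[221.26504547 187.1703752 ]
```

The stone hasn't moved. The wrist depth shows the closed fingertips really end about 22 mm short of the nominal TCP, and about 33 mm short when open. The grasp therefore has to go about 25 mm lower, and I'll feel for contact on the way.

>>> play_rows(rows="0 0 0 0;0.2 -0.2 0 0;0.2 -0.2 2 0;0.2 -0.2 4 0;0.2 -0.2 6 0;0.2 -0.2 8 0;0.2 -0.2 10 0;0.2 -0.2 11.5 0;0.2 -0.2 12 0;0.2 -0.2 12 0", fingers=-1)

```text
time: 15.9
eef_pos: [0.4562, 0.0363, 0.015]
eef_rot: [0.547, 0.837, -0.001, -0.002]
force: [-0.5, -0.1, 0.5]
width: 0.0851
grasp_force: 0.0
```

>>> play_rows(rows="0 0 0.2 0;0 0 0.4 0;0 0 0.6 0;0 0 0.8 0;0 0 1 0;0 0 1.2 0;0 0 1.2 0;0 0 1.2 0;0 0 1.2 0;0 0 1.2 0")

```text
time: 16.73
eef_pos: [0.4577, 0.0363, 0.0044]
eef_rot: [0.547, 0.837, 0.0, 0.0]
force: [-0.2, 0.1, 0.5]
width: 0.0853
grasp_force: 0.0
```

>>> play_rows(rows="0 0 0.2 0;0 0 0.4 0;0 0 0.4 0;0 0 0.4 0;0 0 0.4 0;0 0 0.4 0;0 0 0.4 0;0 0 0.4 0;0 0 0.4 0;0 0 0.4 0")

```text
time: 17.57
eef_pos: [0.4577, 0.0363, 0.0004]
eef_rot: [0.547, 0.837, 0.0, 0.0]
force: [0.0, 1.2, 0.3]
width: 0.0855
grasp_force: 0.0
```

>>> play_rows(rows="0 0 0 0;0 0 0 0;0 0 0 0;0 0 0 0;0 0 0 0;0 0 0 0;0 0 0 0;0 0 0 0;0 0 0 0;0 0 0 0", fingers=1, squeeze=80)

```text
time: 18.4
eef_pos: [0.4579, 0.0364, 0.0008]
eef_rot: [0.547, 0.837, 0.0, 0.0]
force: [-0.4, -0.2, 5.8]
width: 0.0486
grasp_force: 83.5
```

Gripped: width 48.6 mm at 83 N. I lift and carry it towards the base, turning on the way.

>>> play_rows(rows="0 0 -1 0;0 0 -4 0;0 0 -8 3;-2 -0.5 -11 10;-6 -1.6 -14 17;-10 -2.6 -14 24;-14 -3.7 -14 31;-18 -4.8 -14 38;-21 -5.6 -14 45;-23 -6.1 -14 50")

```text
time: 19.23
eef_pos: [0.4945, -0.2032, 0.1398]
eef_rot: [0.851, 0.524, -0.001, 0.001]
force: [0.2, 0.9, -3.3]
width: 0.0483
grasp_force: 84.5
```

>>> play_rows(rows="0 0 0 7;0 0 0 14;0 0 0 21;0 0 0 28;0 0 0 35;0 0 0 42;0 0 0 49;0 0 0 52;0 0 0 52;0 0 0 52")

```text
time: 20.07
eef_pos: [0.4935, -0.1984, 0.1395]
eef_rot: [0.995, 0.103, -0.001, -0.001]
force: [0.0, 0.9, -5.1]
width: 0.0486
grasp_force: 84.6
```

```bash
cat > cut.py <<'E'
from h import *
import sys
o=get_obs(); p=o["eef_pos"]; M=R.from_quat(o["eef_rot"]).as_matrix(); print(p,o["force"].round(1),"q",o["qpos"].round(2),"tooly",np.degrees(np.arctan2(M[1,1],M[0,1])))
for cam in("wrist","top","side"):
    im,d,K,T=snap(cam,sys.argv[1]+cam); P=cloud(K,T,d)
    mk=cv2.inRange(cv2.cvtColor(im,cv2.COLOR_RGB2HSV),(95,120,50),(120,255,255))
    mk[(abs(P[...,0]-.494)>.12)|(abs(P[...,1]+.357)>.12)|(P[...,2]>.05)]=0
    mk=cv2.morphologyEx(mk,cv2.MORPH_OPEN,np.ones((3,3)))
    q=np.array([onplane(K,T,u,v,.012)[:2] for v,u in np.argwhere(mk)],np.float32); r=cv2.minAreaRect(q)
    print(cam,len(q),np.round(r[0],4),np.round(r[1],4),round(r[2],2),"z",np.median(P[mk>0][:,2]).round(4),"xy med depth",np.round(np.array(cv2.minAreaRect(P[mk>0][:,:2].astype(np.float32))[0]),4))
    print("   tool cm",(100*M.T@(np.r_[r[0],p[2]]-p)).round(2))
E
python3 cut.py a
```

```text
[ 0.49350965 -0.19840653  0.13951421] [ 0.   0.9 -5.1] q [-0.46  0.31  1.69  0.    1.14  0.9 ] tooly -78.18472489009325
wrist 6729 [ 0.4937 -0.3541] [0.1524 0.0542] 11.29 z 0.0111 xy med depth [ 0.4943 -0.3534]
   tool cm [-3.17 15.24 -0.02]
top 47 [ 0.4685 -0.3598] [0.1108 0.021 ] 35.11 z 0.0102 xy med depth [ 0.4685 -0.3592]
   tool cm [-5.750e+00  1.528e+01 -1.000e-02]
side 486 [ 0.4977 -0.3538] [0.1481 0.0545] 11.72 z 0.0128 xy med depth [ 0.4971 -0.3549]
   tool cm [-2.77 15.3  -0.02]
```

View pics/awrist.png

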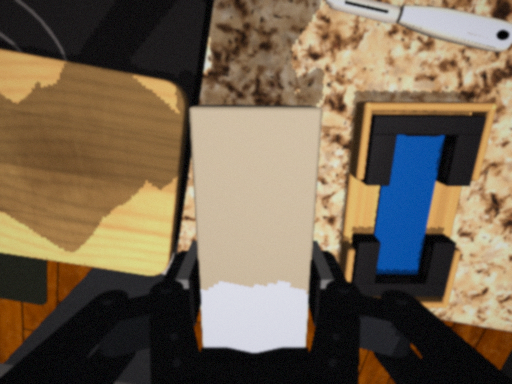

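The wrist view shows the base on the right, with its cutout spanning (375–440, 135–275) and the stone centred at (255,225). I go closer for a relative measurement of stone and cutout.

>>> play_rows(rows="-0.5 1 0 0;-1.2 2.5 1 0;-2 4 3 0;-2.8 5 5 0;-3.2 5.2 7 0;-3.2 5.2 8 0;-3.2 5.2 8 0;-3.2 5.2 8 0;-3.2 5.2 8 0;-3.2 5.2 8 0")

```text
time: 21.05
eef_pos: [0.4749, -0.2566, 0.0617]
eef_rot: [0.995, 0.102, 0.001, 0.001]
force: [1.0, 0.2, -4.1]
width: 0.0487
grasp_force: 84.5
```

```bash
cat > rel.py <<'E'
from h import *
import sys
o=get_obs(); p=o["eef_pos"]; M=R.from_quat(o["eef_rot"]).as_matrix()
im,d,K,T=snap("wrist",sys.argv[1]); P=cloud(K,T,d); Q=(P-p)@M
hsv=cv2.cvtColor(im,cv2.COLOR_RGB2HSV)
# stone top: height from TCP ~ .047 behind
zt=-.047; k=(abs(Q[...,2]-zt)<.007)&(abs(Q[...,1])<.035)&(abs(Q[...,0])<.1)&(hsv[...,2]>90)
k=cv2.morphologyEx(k.astype(np.uint8),cv2.MORPH_OPEN,np.ones((5,5)))
n,l,s,c=cv2.connectedComponentsWithStats(k); i=1+s[1:,4].argmax(); S=Q[l==i]
rs=cv2.minAreaRect(S[:,:2].astype(np.float32)); print("TCP",p,"stone(tool)",np.round(rs[0],4),np.round(rs[1],4),round(rs[2],2),"z",np.median(S[:,2]).round(4),"xmax,ymin,ymax",np.percentile(S[:,0],99.5).round(4),np.percentile(S[:,1],[.5,99.5]).round(4))
v,u=np.nonzero(l==i); ed=[]
for row in range(v.min()+5,v.max()-5,4):
    uu=u[v==row]
    if len(uu)>40: ed.append((row,uu.min(),uu.max()))
mk=cv2.inRange(hsv,(95,120,40),(120,255,255)); mk[(abs(P[...,0]-.494)>.12)|(abs(P[...,1]+.357)>.12)|(P[...,2]>.05)]=0
mk=cv2.morphologyEx(mk,cv2.MORPH_OPEN,np.ones((3,3)))
W=np.array([onplane(K,T,u,v,.012) for v,u in np.argwhere(mk)]); q=((W-p)@M)[:,:2].astype(np.float32)
rc=cv2.minAreaRect(q); print("cut(tool)",np.round(rc[0],4),np.round(rc[1],4),round(rc[2],2),"z",np.median(P[mk>0][:,2]).round(4))
rw=cv2.minAreaRect(W[:,:2].astype(np.float32)); print("cut world",np.round(rw[0],4),np.round(rw[2],2),"tooly",np.degrees(np.arctan2(M[1,1],M[0,1])))
E
python3 rel.py r1
```

```text
TCP [ 0.47492881 -0.25663646  0.06173979] stone(tool) [0.0175 0.0001] [0.1144 0.0511] 0.3 z -0.046 xmax,ymin,ymax 0.0743 [-0.0239  0.025 ]
cut(tool) [-0.0011  0.0993] [0.1535 0.0541] 0.44 z 0.0112
cut world [ 0.4942 -0.3542] 11.32 tooly -78.2396510417628
```

>>> play_rows(rows="0 2 0 0.3;0 4.5 0 0.3;0 7 0 0.3;-0.1 9 0 0.3;-0.1 9.9 0.5 0.3;-0.1 9.9 1.5 0.3;-0.1 9.9 2.5 0.3;-0.1 9.9 3 0.3;-0.1 9.9 3 0.3;-0.1 9.9 3 0.3")

```text
time: 21.93
eef_pos: [0.4917, -0.3514, 0.0293]
eef_rot: [0.995, 0.1, -0.001, -0.001]
force: [-1.4, -0.8, -3.4]
width: 0.0484
grasp_force: 84.6
```

Run:
```python
from h import *
o=get_obs(); p=o["eef_pos"]; M=R.from_quat(o["eef_rot"]).as_matrix(); print(p,o["force"].round(2),np.degrees(np.arctan2(M[1,1],M[0,1])))
print("cut-minus-tcp tool cm",(100*M.T@(np.array([.4942,-.3542,p[2]])-p)).round(2))
w,d,K,T=snap("wrist","w13"); s,ds,Ks,Ts=snap("side","s13")
c=cv2.resize(s[245:325,195:305],(412,300),interpolation=cv2.INTER_CUBIC); o=np.zeros((300,812,3),np.uint8);o[:,:412]=c;o[:300,412:]=cv2.resize(w,(400,300));cv2.imwrite("pics/c13.png",o[:,:800,::-1])
P=cloud(K,T,d)
# base outline points from wrist depth: blue/foam edges visible beyond +x end of stone
Q=(P-p)@M; k=(abs(P[...,2]-.029)<.006)&(abs(Q[...,1])<.075)&(Q[...,0]>.07)&(Q[...,0]<.125)
print(k.sum(),np.percentile(Q[...,0][k],[1,99]),np.percentile(Q[...,1][k],[1,50,99]))
```

```text
[ 0.49165248 -0.35141644  0.02933647] [-1.42 -0.77 -3.45] -78.52825763732993
cut-minus-tcp tool cm [ 0.19  0.32 -0.  ]
14129 [0.07071581 0.10574225] [-0.05240442  0.00415054  0.05982356]
```

>>> play_rows(rows="0 0 0 0;0 0 0 0;0 0 0 0;0 0 0 0;0 0 0.5 0;0 0 0.8 0;0 0 0.8 0;0 0 0.8 0;0 0 0.8 0;0 0 0.8 0")

```text
time: 22.87
eef_pos: [0.4927, -0.3534, 0.0224]
eef_rot: [0.995, 0.099, 0.0, 0.0]
force: [-0.3, 0.7, -3.5]
width: 0.0484
grasp_force: 84.7
```

>>> play_rows(rows="0.2 0.1 0 0;0.2 0.1 0.3 0;0.2 0.1 0.6 0;0.2 0.1 0.9 0;0.2 0.1 1.2 0;0.2 0.1 1.4 0;0.2 0.1 1.5 0;0.2 0.1 1.6 0;0.2 0.1 1.6 0;0.2 0.1 1.6 0")

```text
time: 23.7
eef_pos: [0.4949, -0.354, 0.0064]
eef_rot: [0.995, 0.099, -0.0, -0.0]
force: [0.2, 0.2, -4.6]
width: 0.0485
grasp_force: 84.7
```

>>> play_rows(rows="0 0 0.1 0;0 0 0.2 0;0 0 0.3 0;0 0 0.4 0;0 0 0.5 0;0 0 0.6 0;0 0 0.7 0;0 0 0.8 0;0 0 0.8 0;0 0 0.8 0")

```text
time: 24.53
eef_pos: [0.4951, -0.3543, -0.0002]
eef_rot: [0.995, 0.1, 0.0, 0.001]
force: [-1.4, 1.0, 6.1]
width: 0.0485
grasp_force: 86.1
```

>>> play_rows(rows="0 0 0.1 0;0 0 0.2 0;0 0 0.3 0;0 0 0.4 0;0 0 0.5 0;0 0 0.6 0;0 0 0.7 0;0 0 0.8 0;0 0 0.8 0;0 0 0.8 0")

```text
time: 25.37
eef_pos: [0.4951, -0.3543, -0.0086]
eef_rot: [0.995, 0.1, 0.0, 0.001]
force: [-1.3, 0.4, 5.2]
width: 0.0487
grasp_force: 85.9
```

```bash
cat > seat.py <<'E'
from h import *
import sys
o=get_obs(); p=o["eef_pos"]; M=R.from_quat(o["eef_rot"]).as_matrix(); print(p,o["force"].round(1),o["moment"].round(2))
w,d,K,T=snap("wrist",sys.argv[1]); P=cloud(K,T,d); hsv=cv2.cvtColor(w,cv2.COLOR_RGB2HSV)
C=np.array([.4945,-.3542,0]); bx=np.array([.9806,.196,0]); by=np.array([-.196,.9806,0])
a=(P-C)@bx; b=(P-C)@by
for x in (-.07,-.06,-.05,-.04,-.03,-.02,0,.02,.03,.04,.05,.06,.07,):
    k=(abs(a-x)<.005)&(abs(b)<.02)&(P[...,2]<.08)
    f=(abs(a-x)<.005)&(abs(b)>.031)&(abs(b)<.045)&(P[...,2]<.06)
    print(x,k.sum(),P[...,2][k].mean().round(4) if k.sum() else None,"foam",P[...,2][f].mean().round(4) if f.sum() else None, "blue sides L/R",end=" ")
    print()
k=(abs(b)<.03)&(abs(a)<.09)&(abs(P[...,2]-.04)<.006)&(hsv[...,2]>90)
print(cv2.minAreaRect(np.c_[a[k],b[k]].astype(np.float32)))
E
python3 seat.py w14
```

```text
[ 0.49512931 -0.35429339 -0.00862997] [-1.3  0.4  5.2] [0.19 0.28 0.1 ]
-0.07 0 None foam None blue sides L/R 
-0.06 0 None foam None blue sides L/R 
-0.05 0 None foam None blue sides L/R 
-0.04 322 0.0372 foam None blue sides L/R 
-0.03 1402 0.0373 foam 0.029 blue sides L/R 
-0.02 1522 0.0373 foam None blue sides L/R 
0 1730 0.0373 foam 0.0073 blue sides L/R 
0.02 2042 0.0383 foam 0.0073 blue sides L/R 
0.03 2135 0.0375 foam 0.0293 blue sides L/R 
0.04 2328 0.0375 foam 0.0293 blue sides L/R 
0.05 2493 0.0375 foam 0.0293 blue sides L/R 
0.06 2711 0.0375 foam 0.0293 blue sides L/R 
0.07 2927 0.0375 foam 0.0293 blue sides L/R 
((0.01767909899353981, -0.0004696696996688843), (0.05067315325140953, 0.11502941697835922), 89.87039184570312)
```

The stone stands 8.1 mm proud at every visible point, which is seated. One firm press confirms the floor.

>>> play_rows(rows="0 0 0.1 0;0 0 0.2 0;0 0 0.3 0;0 0 0.3 0;0 0 0.3 0;0 0 0.3 0;0 0 0.3 0;0 0 0.3 0;0 0 0.3 0;0 0 0.3 0")

```text
time: 26.25
eef_pos: [0.4952, -0.3543, -0.009]
eef_rot: [0.995, 0.1, 0.001, 0.001]
force: [-6.9, 4.7, 24.8]
width: 0.0486
grasp_force: 88.3
```

>>> play_rows(rows="0 0 -0.3 0;0 0 -0.3 0;0 0 -0.3 0;0 0 -0.3 0;0 0 -0.3 0;0 0 -0.3 0;0 0 -0.3 0;0 0 -0.3 0;0 0 -0.3 0;0 0 -0.3 0", fingers=-1)

```text
time: 27.08
eef_pos: [0.4949, -0.354, -0.0097]
eef_rot: [0.995, 0.099, -0.0, -0.0]
force: [0.6, -0.6, -1.2]
width: 0.0854
grasp_force: 0.0
```

>>> play_rows(rows="0 0 -1 0;0 0 -3 0;0 0 -5 0;0 0 -8 0;0 0 -11 0;-2 0 -14 0;-6 0 -15 0;-10 0 -15 0;-12 0 -15 0;-12 0 -15 0")

```text
time: 27.92
eef_pos: [0.3729, -0.3775, 0.1416]
eef_rot: [0.995, 0.098, -0.001, -0.0]
force: [0.0, -0.0, -0.2]
width: 0.0853
grasp_force: 0.0
```

```bash
python3 seat.py w15
python3 - <<'E'
from h import *
w=load("w15")[0]; s=snap("side","s15")[0]
c=cv2.resize(s[150:330,170:370],(400,360),interpolation=cv2.INTER_CUBIC); o=np.zeros((360,800,3),np.uint8);o[:,:400]=c;o[:300,400:]=cv2.resize(w,(400,300));cv2.imwrite("pics/c15.png",o[...,::-1])
E
```

```text
[ 0.37291367 -0.37749537  0.1416396 ] [ 0.  -0.  -0.2] [0.01 0.03 0.02]
-0.07 514 0.0371 foam 0.0293 blue sides L/R 
-0.06 566 0.0372 foam 0.0293 blue sides L/R 
-0.05 611 0.0372 foam 0.0293 blue sides L/R 
-0.04 627 0.0373 foam 0.0292 blue sides L/R 
-0.03 631 0.0373 foam 0.0218 blue sides L/R 
-0.02 640 0.0372 foam 0.0072 blue sides L/R 
0 708 0.0373 foam 0.0073 blue sides L/R 
0.02 692 0.0373 foam 0.0073 blue sides L/R 
0.03 0 None foam 0.0099 blue sides L/R 
0.04 0 None foam None blue sides L/R 
0.05 0 None foam None blue sides L/R 
0.06 0 None foam None blue sides L/R 
0.07 0 None foam None blue sides L/R 
((-0.025136608630418777, -0.0004049297422170639), (0.050110649317502975, 0.0984271988272667), 89.95751953125)
```

View pics/c15.png

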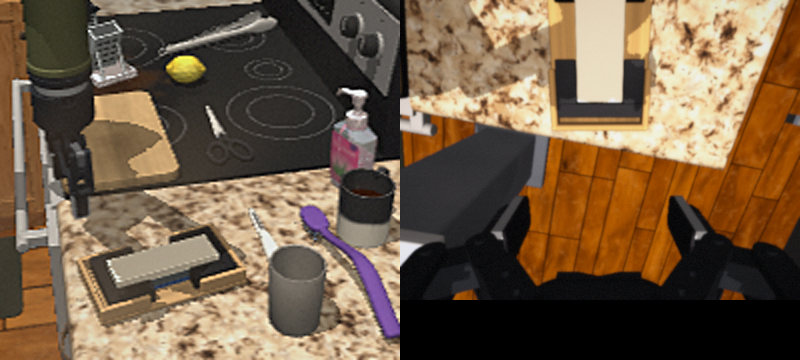

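The stone is seated level: −x end 0.0371, middle 0.0373, foam 0.0293. It lies pale side up, the gripper is clear and the other things are untouched.

```bash
python3 -c "
from bench import *
print(sign_off())"
```

```text
the job is handed in; nothing more can be done
None
```

The whetstone was laid pale side up on the board and let go, then regrasped on the second try (the first closed above it) and pressed level and fully home in the base, and the job is handed in.

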